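# Set up the bench scale and check it with the nested glaze cups

### The arm

A 7-joint arm with a two-finger parallel gripper is mounted at the origin on the work surface. World frame = base frame: x ahead of the robot, y to its left, z up, the work surface at z = 0. Lengths are in mm, angles in degrees, forces in N, time in s.
With the tool pointing down it reaches from about 425 to 875 mm from the base axis. Payload 8.4 kg.
Tool frame: the origin (TCP) lies midway between the tips of the shut fingers; the grasp point (between the pads) lies 19 mm behind it (arm.hold_point_z is the distance from the TCP to the grasp point, in mm); z points along the fingers, y is the line along which they close (so a half turn about z gives the same grasp; the last joint's range is limited). The gripper opens to 87 mm and grips with 3 to 60 N. Pads are 19 mm wide; open, the fingers measure 117 mm over their backs; the gripper's body (75 mm by 190 mm) begins 51 mm behind the grasp point.
Start: joints at [-77.017, 19.091, 2.286, 83.961, -0.768, 76.965, -3.352], TCP at [208.044, 615.777, 222.546] pointing down, gripper open.
Joint ranges: [-147.57, 147.57], [-21.85, 119.76], [-74.77, 79.35], [14.55, 137.4], [-85.83, 265.84], [4.83, 119.75], [-152.11, 152.11]. Speed limits (degrees/s): [127.2, 127.2, 159.86, 159.86, 180, 180, 180].

### API

Orientations are given as a 3x3 rotation matrix whose columns are the frame's x, y, z axes.
In Python, from workcell import arm gives the robot as it stands. The module is installed in compiled form; this text tells all that it offers.
- The arm moves only by the tool servo_tool, never from a script. Its argument "steps" is a list that holds one entry, the list of rows, each a list of 4 numbers: the shift along the tool's x, y, z in m, then the turn about the tool's z in rad. In form: [[[tx, ty, tz, yaw], ...]]. A call has 1 to 12 rows; each row shifts and turns the commanded pose from where the row before left it, along the tool's axes as they then stand; what a row does not reach is not made up. A row lasts 1/8 s, in which the tool goes at most 62.5 mm and 10.7 degrees, less where a joint would pass 70% of its speed; a pose out of reach is approached as far as the arm can. A call is refused whole if a number of a shift passes 0.0625 or a number of a turn 0.188, either way. A call with a gripper value outside its range is refused whole. "grip" is the finger opening in m, from 0 to 0.087, set as the call begins (left out, the last holds). The fingers move at their own pace and stop on an object; the grip force is fixed at half the most. Time passes only in rows, so rows that do not move let the fingers close. It gives the time, the measured TCP pose, the force, the opening and the grip force at its end, in the units of the state.
- arm.sense(): the state, without advancing time (a new reading comes with each control period).
- arm.capture(name): name is "side" or "top" or "wrist"; returns the picture (480x640x3 uint8, red, green, blue); there is no depth.
- arm.camera_params(name): a dict with "fx", "fy", "cx", "cy" (pixels), "T" (4x4, takes a point from camera to world coordinates); the wrist camera has in their place "tool_from_camera" (4x4, takes a point from camera to tool coordinates, whose origin is the TCP and whose axes are the flange's). Camera axes: x right, y down, z forward; pixel columns grow to the right and rows downward; lengths in mm; the calibration is good to about 2 mm. A picture is of the moment at which its call begins: read the wrist's pose just before it. camera_params takes no time and is no camera call.
- arm.job_done(): hands the job in; it is judged then, once.
The state is a dict: "time": time; "qpos": joint angles; "joint_velocities": joint speeds; "tau": joint torques, N m; "eef_pos": TCP position; "orientation": TCP orientation; "contact_force": force on the tool from outside, world axes, zero at the start; "torque": the same for the moment, N m; "width": opening from 0.0 (shut) to 1.0 (fully open); "finger_force": force on a finger pad.
Only numpy, scipy, OpenCV 4.12 (cv2) and the standard library are available. Lean on these libraries where they do the work, as an engineer would, in place of code of your own. Each camera call takes 0.05 s, during which the arm holds its last target. There are 200 camera calls.

### The job

Get the bench scale ready and load it for its check weighing: first slide the transport lock all the way to its end stop on the display side, then raise the display lid by its handle to about 60 degrees from closed and leave it standing there, and only after that move all the cups from the sheet pan onto the scale, nested upright one inside another in a single stack whose lowest cup stands flat on the weighing pan within its rim. Finish by standing the check weight upright inside the top cup, and leave the tub and the spatula where they are.

Things in the scene. Friction and masses are not known exactly. Their poses are not given: they have to be found in the camera images.
- scale: white bench scale, case 200 mm deep (its x) by 400 mm wide (its y), top deck 50 mm above the table, fixed. Origin: centre of its underside; its x points away from the robot side (front is -x), y to the left, z up. On its right half (-y) the round weighing pan and in front of that the transport lock; on its left half (+y) the display lid.
- pan_center (a point): centre of the weighing pan's top face, 66 mm above the table: round steel pan of 52 mm inner radius inside a raised rim (58 mm outer radius, rim 8 mm higher than the face). Axes as the scale's.
- lock (a joint): transport lock slide, m: 0 at the right-hand end of its track, 0.07 at the end stop nearest the display lid (released). Starts near 0. It takes about 2 N to slide and stays where it is left.
- lock_top (a point): centre of the top face of the lock's black grip: a block 28 mm (scale x) by 20 mm (scale y) standing 40 mm tall above its 14 mm high aluminium track, its top 105 mm above the table. It slides along the scale's +y.
- display (a joint): angle of the display lid, rad: 0 closed flat on the case, grows as its front edge is raised (1.047 is 60 degrees); stiff hinge, stays where it is left, about 5 N at the handle to raise.
- display_handle (a point): middle of the lid's steel bar handle: round bar 14 mm thick, 100 mm long, parallel to the scale's y, standing out 45 mm beyond the lid's front edge (and beyond the case front) in the plane of the lid, carried by an arm of the same bar at each end. 195 mm from the hinge; 63 mm above the table when closed.
- display_hinge (a point): point on the lid's hinge axis at the middle of the lid's width, 63 mm above the table; the axis runs along the scale's y on the far side of the lid. Lid 150 by 160 by 14 mm. Axes as the scale's.
- tray: aluminium sheet pan 270 by 360 mm with a 12 mm high edge, floor 3 mm thick, fixed; the cups and the check weight start on it. Origin: centre of its underside.
- cup0: hollow round aluminium glaze cup, 60 mm high, mouth up, 2.5 mm wall, about 140 g: foot 48 mm diameter, widening to 61 mm at 42 mm height, then a straight collar 69 mm in diameter and 14 mm high up to the rim; the solid foot is 28 mm thick, so nested cups step up by 28 mm. Origin: centre of the underside, z up through the mouth. All cups are alike; may be absent.
- cup1: hollow round aluminium glaze cup, 60 mm high, mouth up, 2.5 mm wall, about 140 g: foot 48 mm diameter, widening to 61 mm at 42 mm height, then a straight collar 69 mm in diameter and 14 mm high up to the rim; the solid foot is 28 mm thick, so nested cups step up by 28 mm. Origin: centre of the underside, z up through the mouth. All cups are alike; may be absent.
- cup2: hollow round aluminium glaze cup, 60 mm high, mouth up, 2.5 mm wall, about 140 g: foot 48 mm diameter, widening to 61 mm at 42 mm height, then a straight collar 69 mm in diameter and 14 mm high up to the rim; the solid foot is 28 mm thick, so nested cups step up by 28 mm. Origin: centre of the underside, z up through the mouth. All cups are alike; may be absent.
- cup3: hollow round aluminium glaze cup, 60 mm high, mouth up, 2.5 mm wall, about 140 g: foot 48 mm diameter, widening to 61 mm at 42 mm height, then a straight collar 69 mm in diameter and 14 mm high up to the rim; the solid foot is 28 mm thick, so nested cups step up by 28 mm. Origin: centre of the underside, z up through the mouth. All cups are alike; may be absent.
- cup4: hollow round aluminium glaze cup, 60 mm high, mouth up, 2.5 mm wall, about 140 g: foot 48 mm diameter, widening to 61 mm at 42 mm height, then a straight collar 69 mm in diameter and 14 mm high up to the rim; the solid foot is 28 mm thick, so nested cups step up by 28 mm. Origin: centre of the underside, z up through the mouth. All cups are alike; may be absent.
- weight: aluminium check weight, 52 mm high, 150 g: a base disc 44 mm in diameter and 18 mm high, a neck 16 mm in diameter, and on top a round grip knob 26 mm in diameter from 38 to 52 mm height. Origin: centre of its underside, z up. Starts standing on the sheet pan among the cups.
- tub: white tub with red lid, 100 mm diameter, 110 mm high; bystander. Origin: centre of its underside.
- spatula: spatula with a wooden handle, 280 mm long, lying flat; bystander. Origin: middle of its length, underside.

How it is judged (in metres and radians):
On the way, in this order (a step that is already met when the one before it is completed fails the run):
1. the transport lock is slid to its end stop (within 4 mm) (value of joint lock above 0.066 m), for 0.2 s.
2. the display lid stands at 60 degrees (within 7) and at rest, let go of (value of joint display between 0.925 and 1.17 rad and velocity of joint display below 0.05 rad/s and contact force between the fingers and display below 0.2 N), for 0.3 s.
3. a cup stands upright on the weighing pan (((horizontal distance between cup0 and pan_center below 0.036 m and angle between cup0's own z axis and vertical below 0.1 rad and z of cup0 in the frame of pan_center between -0.007 and 0.007 m) or (horizontal distance between cup1 and pan_center below 0.036 m and angle between cup1's own z axis and vertical below 0.1 rad and z of cup1 in the frame of pan_center between -0.007 and 0.007 m) or (horizontal distance between cup2 and pan_center below 0.036 m and angle between cup2's own z axis and vertical below 0.1 rad and z of cup2 in the frame of pan_center between -0.007 and 0.007 m) or (horizontal distance between cup3 and pan_center below 0.036 m and angle between cup3's own z axis and vertical below 0.1 rad and z of cup3 in the frame of pan_center between -0.007 and 0.007 m) or (horizontal distance between cup4 and pan_center below 0.036 m and angle between cup4's own z axis and vertical below 0.1 rad and z of cup4 in the frame of pan_center between -0.007 and 0.007 m))), for 0.2 s.
At the end, for the whole second after the job is handed in: Lock within 4 mm of its end stop; lid at rest 53 to 67 degrees open; every cup upright (0.1 rad), at rest, fully nested (7 mm high, 14 mm sideways) in one stack standing on the pan inside its rim; check weight upright (0.15 rad) on the floor of the top cup (value of joint lock above 0.066 m and value of joint display between 0.925 and 1.17 rad and velocity of joint display below 0.05 rad/s and horizontal distance between each of cup0, cup1, cup2, cup3, cup4 and pan_center below 0.036 m and angle between each of cup0, cup1, cup2, cup3, cup4's own z axis and vertical below 0.1 rad and (z of cup0 in the frame of pan_center between -0.007 and 0.007 m or z of cup0 in the frame of pan_center between 0.021 and 0.035 m or z of cup0 in the frame of pan_center between 0.049 and 0.063 m or z of cup0 in the frame of pan_center between 0.077 and 0.091 m or z of cup0 in the frame of pan_center between 0.105 and 0.119 m) and linear speed of each of cup0, cup1, cup2, cup3, cup4, weight below 0.03 m/s and (z of cup1 in the frame of pan_center between -0.007 and 0.007 m or z of cup1 in the frame of pan_center between 0.021 and 0.035 m or z of cup1 in the frame of pan_center between 0.049 and 0.063 m or z of cup1 in the frame of pan_center between 0.077 and 0.091 m or z of cup1 in the frame of pan_center between 0.105 and 0.119 m) and (z of cup2 in the frame of pan_center between -0.007 and 0.007 m or z of cup2 in the frame of pan_center between 0.021 and 0.035 m or z of cup2 in the frame of pan_center between 0.049 and 0.063 m or z of cup2 in the frame of pan_center between 0.077 and 0.091 m or z of cup2 in the frame of pan_center between 0.105 and 0.119 m) and (z of cup3 in the frame of pan_center between -0.007 and 0.007 m or z of cup3 in the frame of pan_center between 0.021 and 0.035 m or z of cup3 in the frame of pan_center between 0.049 and 0.063 m or z of cup3 in the frame of pan_center between 0.077 and 0.091 m or z of cup3 in the frame of pan_center between 0.105 and 0.119 m) and (z of cup4 in the frame of pan_center between -0.007 and 0.007 m or z of cup4 in the frame of pan_center between 0.021 and 0.035 m or z of cup4 in the frame of pan_center between 0.049 and 0.063 m or z of cup4 in the frame of pan_center between 0.077 and 0.091 m or z of cup4 in the frame of pan_center between 0.105 and 0.119 m) and horizontal distance between cup0 and cup1 below 0.014 m and horizontal distance between each of cup0, cup1 and cup2 below 0.014 m and horizontal distance between each of cup0, cup1, cup2 and cup3 below 0.014 m and horizontal distance between each of cup0, cup1, cup2, cup3 and cup4 below 0.014 m and angle between weight's own z axis and vertical below 0.15 rad and horizontal distance between weight and pan_center below 0.045 m and z of weight in the frame of cup0 above 0.02 m and z of weight in the frame of cup1 above 0.02 m and z of weight in the frame of cup2 above 0.02 m and z of weight in the frame of cup3 above 0.02 m and z of weight in the frame of cup4 above 0.02 m and ((z of weight in the frame of cup0 below 0.036 m and horizontal distance between weight and cup0 below 0.012 m) or (z of weight in the frame of cup1 below 0.036 m and horizontal distance between weight and cup1 below 0.012 m) or (z of weight in the frame of cup2 below 0.036 m and horizontal distance between weight and cup2 below 0.012 m) or (z of weight in the frame of cup3 below 0.036 m and horizontal distance between weight and cup3 below 0.012 m) or (z of weight in the frame of cup4 below 0.036 m and horizontal distance between weight and cup4 below 0.012 m))); the robot touches nothing.
It fails at once if the tub is shifted by more than 40 mm (distance of tub from where it was at the start of the episode above 0.04 m).
It fails at once if the spatula is shifted by more than 40 mm (distance of spatula from where it was at the start of the episode above 0.04 m).
Of cup0, cup1, cup2, cup3, cup4 only 3 to 5 are there at a start; the rules pass over those that are not, and their reading is None.
At some moment in a run one of weight may be knocked a few centimetres aside while the robot is not near it.
It also fails if it takes over 210 s, if anything falls off the work surface, if the arm or the gripper's body presses on something with over 40 N, if the wrist force passes 120 N, or if a joint passes its speed limit or range.

## Working session

There is one attempt and no reset: what is moved stays moved. The work goes in short steps, Python scripts to look and compute and a tool call to move; the robot and the scene stay as the last step left them, time stands still between calls to the robot, and variables do not carry over. Pictures are saved under pics/ and viewed, at most 14 in all, crops included, and the job is handed in when it is done.

Besides the shell and the picture viewer there is one more tool, called after ">>>" in YAML: its name, and indented under it one key for each argument. servo_tool: Moves the arm, as the interface text tells. Its arguments: {"type":"object","properties":{"steps":{"type":"array"},"grip":{"type":"number"}},"required":["steps"]}

```bash
mkdir -p pics
cat > h.py <<'E'
import numpy as np, cv2
from workcell import arm
def ray(name,u,v,st=None):
    p=arm.camera_params(name)
    if name=='wrist':
        st=st or arm.sense(); W=np.eye(4); W[:3,:3]=np.array(st['orientation']); W[:3,3]=st['eef_pos']
        T=W@np.array(p['tool_from_camera'])
    else: T=np.array(p['T'])
    d=T[:3,:3]@np.array([(u-p['cx'])/p['fx'],(v-p['cy'])/p['fy'],1.])
    return T[:3,3],d
def on(name,u,v,z,st=None):
    o,d=ray(name,u,v,st); return o+d*(z-o[2])/d[2]
def snap(name,f):
    st=arm.sense(); im=arm.capture(name); cv2.imwrite('pics/'+f,cv2.cvtColor(im,cv2.COLOR_RGB2BGR)); return st,im
E
python3 - <<'E'
from h import *
s=arm.sense(); print(s)
print(arm.hold_point_z)
for n in('side','top','wrist'):
    snap(n,n+'0.png'); print(n,arm.camera_params(n))
E
```

```text
{'time': 0.0, 'qpos': array([-77.01730429,  19.13381379,   2.28392784,  84.01224647,
        -0.76819903,  76.96570519,  -3.35325486]), 'joint_velocities': array([ 0.01589301,  0.03835035,  0.0867766 ,  0.1433745 ,  0.04598071,
       -0.04261772,  0.00585345]), 'tau': array([ 9.49466739e-04, -6.56340265e+01,  1.33567147e+00, -4.03798842e+01,
       -5.98497293e-02,  4.47615876e-02,  1.97044519e-04]), 'eef_pos': array([207.90259968, 615.34426853, 221.62579086]), 'orientation': array([[-9.47387245e-01,  3.20089387e-01, -4.39497972e-04],
       [ 3.20089671e-01,  9.47385854e-01, -1.62642815e-03],
       [-1.04228226e-04, -1.68153604e-03, -9.99998581e-01]]), 'contact_force': array([-0.1924959 , -0.12785412,  0.47115471]), 'torque': array([-0.0004262 , -0.02298224,  0.02065784]), 'finger_force': 0.0, 'width': 0.99722931002084}
18.700000000000003
side {'fx': 453.68343338248604, 'fy': 453.68343338248604, 'cx': 322.7699668045479, 'cy': 242.3705628053251, 'T': array([[ 9.95083441e-01, -5.89695580e-02,  7.95709562e-02,
         5.37220219e+02],
       [-9.82833826e-02, -6.87084088e-01,  7.198
[... 437 characters left out ...]
7378131e-02,  1.24984930e-03,
        -5.41475334e+01],
       [-3.26450126e-03, -1.47624816e-01, -9.89038046e-01,
         1.09675542e+03],
       [ 0.00000000e+00,  0.00000000e+00,  0.00000000e+00,
         1.00000000e+00]])}
wrist {'fx': 333.41041044147295, 'fy': 333.41041044147295, 'cx': 321.86120003035836, 'cy': 236.39783128132402, 'tool_from_camera': array([[ 1.36241647e-04, -9.64063555e-01, -2.65671685e-01,
         7.23861872e+01],
       [ 9.99998899e-01, -2.61233842e-04,  1.46077864e-03,
        -3.08887483e-01],
       [-1.47768589e-03, -2.65671591e-01,  9.64062458e-01,
        -1.61475381e+02],
       [ 0.00000000e+00,  0.00000000e+00,  0.00000000e+00,
         1.00000000e+00]])}
```

View pics/top0.png

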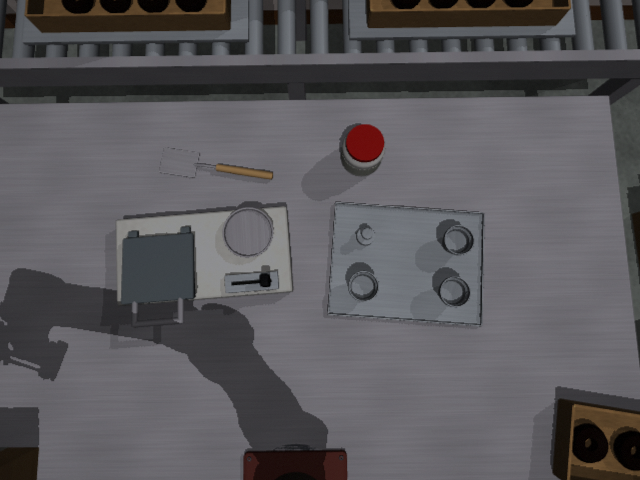

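View pics/side0.png

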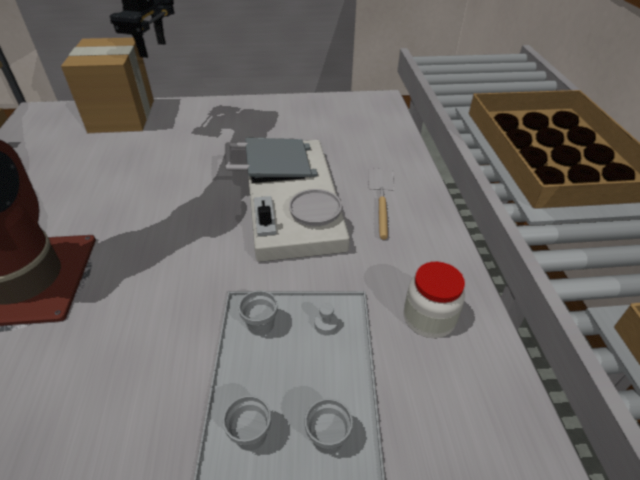

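The top picture shows the lid at (158,268) with its handle bar at (158,322). The lock grip is at (265,280), the pan at (248,231) and the weight at (365,234). There are three cups, at (362,285), (458,239) and (453,291). The side view agrees.

Run:
```python
from h import *
im=cv2.imread('pics/top0.png')
a=cv2.resize(im[190:335,105:300],None,fx=4,fy=4,interpolation=cv2.INTER_CUBIC); cv2.imwrite('pics/c1.png',a)
b=cv2.resize(im[195:335,320:490],None,fx=4,fy=4,interpolation=cv2.INTER_CUBIC); cv2.imwrite('pics/c2.png',b)
for n,u,v,z in [('pan',248,231,74),('lock',265,280,105),('hand',158,322,63),('c',362,284,63),('c',458,238,63),('c',453,290,63),('w',365,232,55),('tub',364,143,110)]:
    print(n,on('top',u,v,z).round())
```

```text
pan [604. 100.  74.]
lock [492.  58. 105.]
hand [405. 299.  63.]
c [ 482. -155.   63.]
c [ 583. -376.   63.]
c [ 466. -358.   63.]
w [ 601. -166.   55.]
tub [ 794. -164.  110.]
```

View pics/c1.png

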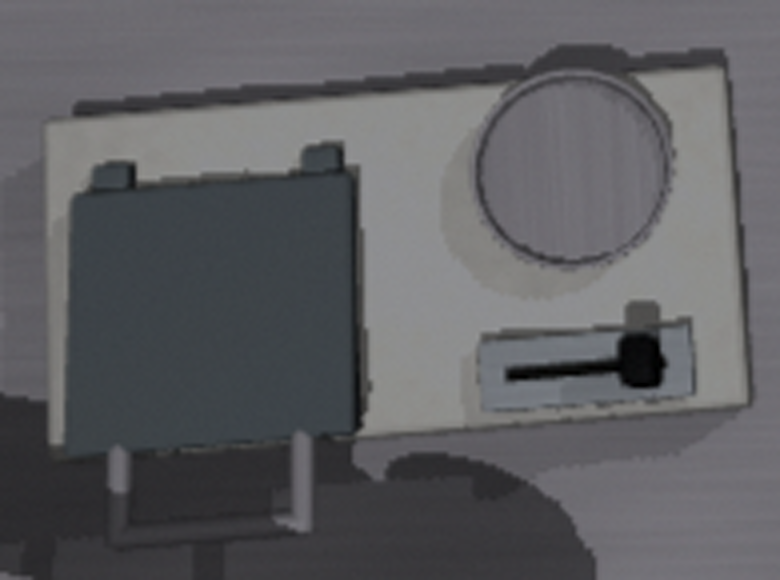

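View pics/c2.png

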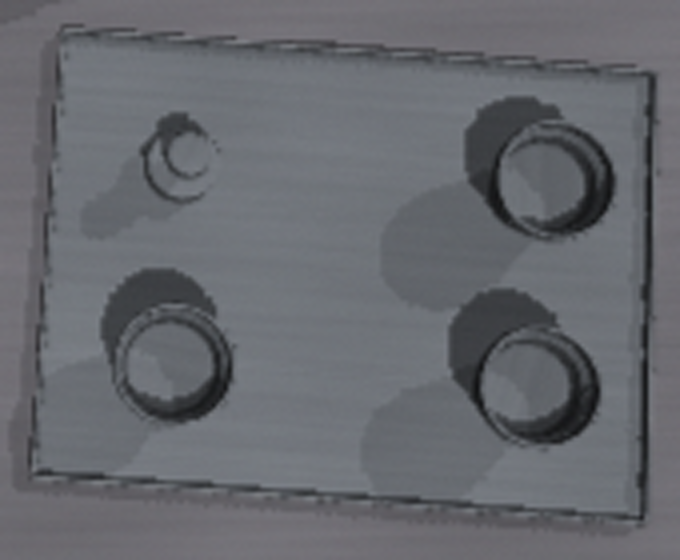

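Run:
```python
from h import *
def P(U,V,z,o): return on('top',(U+.5)/4-.5+o[0],(V+.5)/4-.5+o[1],z)
A=(105,190);B=(320,195)
c=[P(*q,50,A) for q in[(47,120),(727,67),(748,405),(50,447)]]
for q in c: print('deck',q.round(1))
C=sum(c)/4; yv=(c[0]-c[1]+c[3]-c[2]); yaw=np.degrees(np.arctan2(-yv[0],yv[1])); print('center',C.round(1),'yaw',yaw, np.linalg.norm(c[0]-c[1]),np.linalg.norm(c[0]-c[3]))
y=np.radians(yaw);R=np.array([[np.cos(y),-np.sin(y)],[np.sin(y),np.cos(y)]])
for n,u,v,z,o in[('pan',573,168,74,A),('lock',641,358,105,A),('handL',118,537,63,A),('handR',301,525,63,A),('hingL',114,178,63,A),('hingR',322,160,63,A),('c',172,364,63,B),('c',554,180,63,B),('c',540,386,63,B),('w',188,154,55,B)]:
    p=P(u,v,z,o); print(n,p.round(1),'scale',(R.T@(p-C)[:2]).round(1))
```

```text
deck [639.3 408.9  50. ]
deck [665.1  14.6  50. ]
deck [469.7   3.5  50. ]
deck [451.4 397.7  50. ]
center [556.4 206.2  50. ] yaw 3.196174043509002 395.2169288998672 188.166233420006
pan [603. 100.  74.] scale [  40.6 -108.6]
lock [493.9  57.9 105. ] scale [ -70.6 -144.6]
handL [401.4 351.9  63. ] scale [-146.6  154.2]
handR [406.6 250.7  63. ] scale [-147.    52.8]
hingL [602.6 363.3  63. ] scale [ 55.  154.3]
hingR [611.4 244.9  63. ] scale [57.1 35.7]
c [ 478.8 -156.2   63. ] scale [ -97.6 -357.5]
c [ 579.7 -375.8   63. ] scale [  -9.1 -582.4]
c [ 463.8 -361.2   63. ] scale [-124.  -561.3]
w [ 598.8 -169.6   55. ] scale [  21.4 -377.5]
```

```bash
cat >> h.py <<'E'
def go(x,y,z,az=None):
    """print yaw (rad) then tool-frame shift in mm to reach the target"""
    s=arm.sense(); R=np.array(s['orientation']); a=np.degrees(np.arctan2(R[1,0],R[0,0])); az=a if az is None else az
    d=(az-a+180)%360-180; yaw=-np.radians(d); c,n=np.cos(np.radians(az)),np.sin(np.radians(az))
    D=np.array([x,y,z])-s['eef_pos']
    print('yaw %.3f'%yaw,'shift', (np.array([c*D[0]+n*D[1], n*D[0]-c*D[1], -D[2]])).round(1),'q',np.array(s['qpos']).round(0))
E
echo
```

>>> servo_tool:
  steps:
    - [[0,0,0,0.17],[0,0,0,0.17],[0,0,0,0.17],[0,0,0,0.17],[0,0,0,0.17],[0,0,0,0.17],[0,0,0,0.17],[0,0,0,0]]
  grip: 0.087

```text
time: 1.15
eef_pos: [207.9, 615.6, 222.2]
orientation: [[-0.056, 0.998, -0.0], [0.998, 0.056, -0.001], [-0.001, -0.0, -1.0]]
contact_force: [0.9, -0.8, 0.7]
width: 0.997
finger_force: 0.0
```

>>> servo_tool:
  steps:
    - [[-0.02,0.01,0,0],[-0.05,0.021,0,0],[-0.055,0.023,0,0],[-0.058,0.025,0,0],[-0.058,0.025,0,0],[-0.058,0.025,0,0],[-0.058,0.025,0,0],[-0.058,0.025,0,0],[-0.055,0.025,0,0],[-0.05,0.021,0,0],[-0.03,0.01,0,0],[0,0,0,0]]

```text
time: 2.65
eef_pos: [472.1, 79.8, 222.7]
orientation: [[-0.054, 0.999, 0.0], [0.999, 0.054, -0.0], [-0.0, 0.0, -1.0]]
contact_force: [0.5, 0.9, 0.3]
width: 1.003
finger_force: 0.0
```

Run:
```python
from h import *
st,im=snap('wrist','w1.png'); go(472,30,120)
```

```text
yaw -0.000 shift [-51.7  -2.4 102.6] q [-56.  -3.  39. 109.   2.  74. -13.]
```

View pics/w1.png

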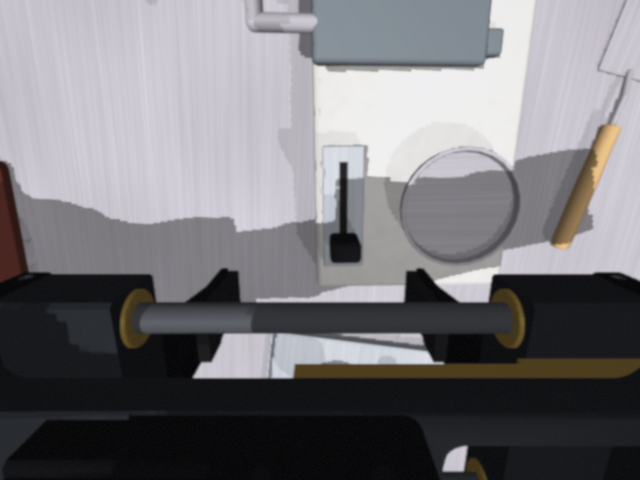

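The wrist view shows the black lock grip at cols 330–361, rows 234–262. The pan ring is centred near (460,205), with the lid and handle at the top.

Run:
```python
from h import *
im=cv2.imread('pics/w1.png'); 
print(im[225:270:2,346].mean(1).astype(int))
st=arm.sense()
for n,u,v,z in[('gripfar',346,262,105),('gripnear',346,234,105),('gripnearlow',346,234,64),('L',330,255,105),('R',361,255,105),('pan rim',460,206,74),('pan floor',460,206,66),('bar',300,21,63),('barend',255,25,63),('caseFrontR',318,283,50),('caseF',315,66,50),('trackend',345,146,64)]:
    print(n,on('wrist',u,v,z,st).round(1))
```

```text
[ 52  52  52  48  26  12  10  13  10  13  20  21  23  22  24  23  21  22
  37 102 133 148 152]
gripfar [494.7  55.2 105. ]
gripnear [492.8  80.8 105. ]
gripnearlow [496.5  70.1  64. ]
L [480.1  60.9 105. ]
R [507.4  62.5 105. ]
pan rim [600.6 105.9  74. ]
pan floor [604.1 104.7  66. ]
bar [443.5 254.1  63. ]
barend [405.4 249.   63. ]
caseFrontR [471.7  10.1  50. ]
caseF [457.6 222.9  50. ]
trackend [489.2 154.2  64. ]
```

>>> servo_tool:
  steps:
    - [[-0.03,0.01,0,0],[-0.03,0.011,0,0],[0,0,0,0],[0,0,0.04,0],[0,0,0.05,0],[0,0,0.04,0],[0,0,0.02,0],[0,0,0,0],[0,0,0,0]]
  grip: 0

```text
time: 3.82
eef_pos: [496.1, 24.7, 73.3]
orientation: [[-0.057, 0.998, 0.001], [0.998, 0.057, 0.0], [0.0, 0.001, -1.0]]
contact_force: [0.1, -0.9, 0.1]
width: 0.062
finger_force: 0.0
```

>>> servo_tool:
  steps:
    - [[0.01,0,0,0],[0.01,0,0,0],[0.01,0,0,0],[0.01,0,0,0],[0.01,0,0,0],[0.01,0,0,0],[0.01,0,0,0],[0,0,0,0]]

```text
time: 4.82
eef_pos: [491.7, 94.8, 72.4]
orientation: [[-0.056, 0.998, -0.0], [0.998, 0.056, 0.0], [0.0, -0.0, -1.0]]
contact_force: [-0.6, -0.1, -0.3]
width: 0.003
finger_force: 0.0
```

>>> servo_tool:
  steps:
    - [[0.004,0,0,0],[0.004,0,0,0],[0.004,0,0,0],[0.002,0,0,0]]

```text
time: 5.32
eef_pos: [490.9, 106.8, 72.5]
orientation: [[-0.055, 0.998, -0.0], [0.998, 0.055, -0.001], [-0.001, -0.001, -1.0]]
contact_force: [-1.5, -8.3, 1.7]
width: 0.005
finger_force: 4.4
```

>>> servo_tool:
  steps:
    - [[0.002,0,0,0],[0.002,0,0,0],[0.002,0,0,0]]

```text
time: 5.7
eef_pos: [490.8, 107.2, 72.5]
orientation: [[-0.051, 0.999, -0.001], [0.999, 0.051, -0.007], [-0.007, -0.001, -1.0]]
contact_force: [-2.2, -28.1, 11.0]
width: 0.006
finger_force: 14.0
```

>>> servo_tool:
  steps:
    - [[-0.01,0,0,0],[-0.006,0,0,0],[0,0,-0.04,0],[0,0,-0.06,0],[0,0,-0.04,0],[0.04,-0.013,0,0],[0.04,-0.013,0,0],[0.04,-0.013,0,0],[0.04,-0.013,0,0],[0.03,-0.013,0,0],[0,0,0,0],[0,0,0,0]]
  grip: 0.034

```text
time: 7.2
eef_pos: [416.5, 283.4, 212.6]
orientation: [[-0.055, 0.998, 0.0], [0.998, 0.055, 0.0], [0.0, 0.0, -1.0]]
contact_force: [0.5, -0.0, 0.9]
width: 0.392
finger_force: 0.0
```

Run:
```python
from h import *
st,im=snap('wrist','w2.png'); snap('top','t2.png'); print(st['eef_pos'])
```

```text
[416.49909444 283.4122985  212.58683657]
```

View pics/w2.png

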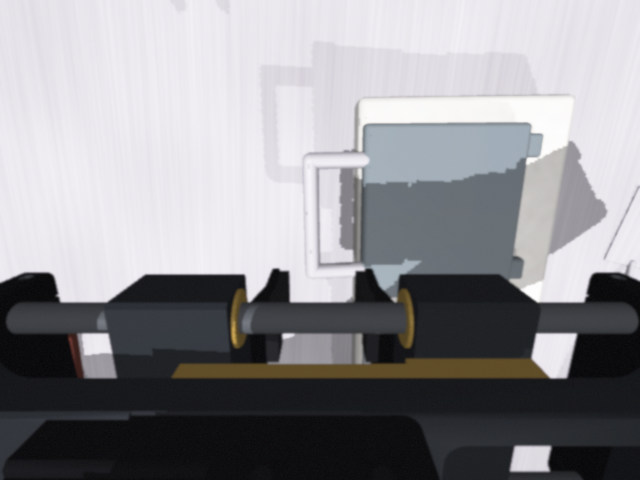

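The handle bar is plainly visible, running from (310,160) to (313,268), and the hinge lugs are at cols 530–540.

Run:
```python
from h import *
st=arm.sense()
for u,v in[(310.5,160),(312.5,214),(313.5,267),(536,145),(516,267)]: print(on('wrist',u,v,63,st).round(1))
go(404,298,212,93.2)
```

```text
[403.7 341.3  63. ]
[407.8 291.4  63. ]
[411.2 237.9  63. ]
[605.8 365.3  63. ]
[612.  248.7  63. ]
yaw -0.002 shift [ 15.9 -12.    0.7] q [-71.   1.  32. 106.  -1.  73. -35.]
```

>>> servo_tool:
  steps:
    - [[0.014,-0.01,0,0],[0,0,0.03,0],[0,0,0.04,0],[0,0,0.04,0],[0,0,0.03,0],[0,0,0.02,0],[0,0,0.007,0],[0,0,0,0]]

```text
time: 8.3
eef_pos: [405.3, 297.4, 45.7]
orientation: [[-0.055, 0.998, -0.0], [0.998, 0.055, -0.0], [-0.0, -0.0, -1.0]]
contact_force: [0.1, -0.0, -1.0]
width: 0.393
finger_force: 0.0
```

>>> servo_tool:
  steps:
    - [[0,0,0,0],[0,0,0,0],[0,0,0,0],[0,0,0,0]]
  grip: 0

```text
time: 8.8
eef_pos: [406.4, 297.5, 46.1]
orientation: [[-0.055, 0.998, 0.002], [0.998, 0.055, 0.001], [0.001, 0.002, -1.0]]
contact_force: [2.9, -0.3, 1.6]
width: 0.151
finger_force: 29.9
```

>>> servo_tool:
  steps:
    - [[0,0.0003,-0.0085,0],[0,0.0004,-0.0085,0],[0,0.0009,-0.0085,0],[0,0.0013,-0.0084,0],[0,0.0017,-0.0083,0],[0,0.002,-0.0083,0],[0,0.0024,-0.0082,0],[0,0.0027,-0.008,0],[0,0.0031,-0.0079,0],[0,0.0034,-0.0078,0],[0,0.0038,-0.0076,0],[0,0.0041,-0.0075,0]]

```text
time: 10.3
eef_pos: [439.2, 296.3, 142.6]
orientation: [[-0.05, 0.999, 0.013], [0.999, 0.05, -0.001], [-0.001, 0.013, -1.0]]
contact_force: [41.4, 3.9, -37.3]
width: 0.131
finger_force: 28.8
```

>>> servo_tool:
  steps:
    - [[0,0.0044,-0.0073,0],[0,0.0047,-0.0071,0],[0,0.005,-0.0069,0],[0,0.0053,-0.0066,0],[0,0.0056,-0.0064,0],[0,0.0059,-0.0061,0],[0,0.0061,-0.0059,0],[0,0.0064,-0.0056,0],[0,0.0066,-0.0053,0],[0,0.0069,-0.005,0],[0,0.0071,-0.0047,0],[0,0.0073,-0.0044,0]]

```text
time: 11.8
eef_pos: [503.2, 298.8, 208.0]
orientation: [[-0.052, 0.999, -0.002], [0.999, 0.052, -0.009], [-0.009, -0.002, -1.0]]
contact_force: [21.6, 1.0, -49.4]
width: 0.143
finger_force: 32.8
```

>>> servo_tool:
  steps:
    - [[0,0,0,0],[0,0,0,0]]

```text
time: 12.05
eef_pos: [504.1, 298.9, 208.5]
orientation: [[-0.052, 0.999, 0.0], [0.999, 0.052, -0.008], [-0.008, -0.0, -1.0]]
contact_force: [24.6, 0.9, -46.1]
width: 0.143
finger_force: 32.7
```

>>> servo_tool:
  steps:
    - [[0,0.003,0.003,0],[0,0,0,0]]

```text
time: 12.3
eef_pos: [504.6, 299.1, 208.4]
orientation: [[-0.053, 0.999, -0.005], [0.999, 0.053, -0.007], [-0.007, -0.005, -1.0]]
contact_force: [1.5, -7.5, -12.7]
width: 0.137
finger_force: 30.5
```

>>> servo_tool:
  steps:
    - [[0,0,0.001,0],[0,0,0,0],[0,0,0,0],[0,0,0,0]]
  grip: 0.036

```text
time: 12.8
eef_pos: [505.8, 303.0, 210.7]
orientation: [[-0.055, 0.998, 0.0], [0.998, 0.055, 0.0], [0.0, 0.0, -1.0]]
contact_force: [0.8, -0.2, -0.3]
width: 0.402
finger_force: 0.0
```

Run:
```python
from h import *
snap('side','s3.png'); snap('top','t3.png')
a=cv2.imread('pics/s3.png')[100:260,190:380]; b=cv2.imread('pics/t3.png')[190:350,105:295]
cv2.imwrite('pics/c3.png',cv2.resize(np.hstack([a,b]),(760,320),interpolation=cv2.INTER_CUBIC))
```

```text
(no output)
```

View pics/c3.png

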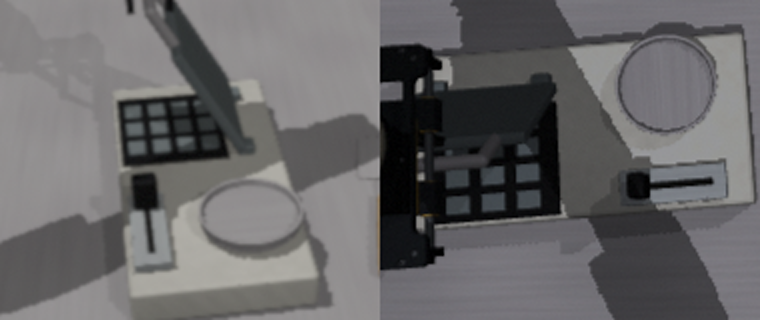

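The lock sits at the display-side end of its slot, and the lid stands at roughly 60°. I'll check the angle numerically and retreat upward.

Run:
```python
from h import *
from scipy.optimize import brentq
h=np.array([601.2,308.7,63]);ex=np.array([np.cos(.0576),np.sin(.0576),0])
for px in[(157.5,270),(158,269),(158,271),(150,270)]:
    o,d=ray('top',*px)
    def q(z): p=o+d*(z-o[2])/d[2]-h; return p@ex,p[2],p
    z=brentq(lambda z:np.hypot(*q(z)[:2])-195,120,300); a,b,p=q(z); print(px,np.degrees(np.arctan2(b,-a)).round(1),(p+h).round(0))
```

```text
(157.5, 270) 59.9 [507. 246. 232.]
(158, 269) 60.5 [509. 245. 233.]
(158, 271) 59.2 [505. 245. 231.]
(150, 270) 60.2 [507. 260. 232.]
```

>>> servo_tool:
  steps:
    - [[0,0,-0.02,0],[0,0,-0.03,0],[0,0,-0.04,0],[0,0,-0.04,0],[0,0,-0.02,0],[0,0,0,0]]

```text
time: 13.65
eef_pos: [506.4, 302.9, 361.7]
orientation: [[-0.055, 0.998, 0.002], [0.998, 0.055, 0.002], [0.002, 0.002, -1.0]]
contact_force: [1.0, -0.3, -0.1]
width: 0.415
finger_force: 0.0
```

>>> servo_tool:
  steps:
    - [[-0.03,0.005,0,0],[-0.05,0.007,0,0],[-0.055,0.008,0,0],[-0.055,0.008,0,0],[-0.055,0.008,0,0],[-0.055,0.008,0,0],[-0.055,0.008,0,0],[-0.055,0.008,0,0],[-0.055,0.008,0,0],[-0.055,0.007,0,0],[-0.04,0.005,0,0],[-0.02,0,0,0]]
  grip: 0.087

```text
time: 15.15
eef_pos: [616.7, -274.9, 358.2]
orientation: [[-0.051, 0.999, -0.003], [0.999, 0.051, -0.0], [-0.0, -0.003, -1.0]]
contact_force: [-1.0, 0.2, -0.6]
width: 1.0
finger_force: 0.0
```

>>> servo_tool:
  steps:
    - [[0,0,0,-0.17],[0,0,0,-0.175],[0,0,0,-0.175],[0,0,0,-0.175],[0,0,0,-0.175],[0,0,0,-0.175],[0,0,0,-0.175],[0,0,0,-0.175],[0,0,0,-0.175],[0,0,0,0]]

```text
time: 16.4
eef_pos: [617.2, -271.9, 359.0]
orientation: [[-0.999, -0.053, -0.002], [-0.053, 0.999, 0.001], [0.001, 0.001, -1.0]]
contact_force: [0.1, -0.5, -1.2]
width: 0.994
finger_force: 0.0
```

Run:
```python
from h import *
st,im=snap('wrist','w4.png'); print(st['eef_pos'],np.array(st['orientation']).round(3)); go(479,-156,200,183.3)
```

```text
[ 617.23728564 -271.94612609  358.98116798] [[-0.999 -0.053 -0.002]
 [-0.053  0.999  0.001]
 [ 0.001  0.001 -1.   ]]
yaw -0.007 shift [131.4 123.7 159.2] q [ -3.  23.  35.  67. -13.  94. 122.]
```

View pics/w4.png

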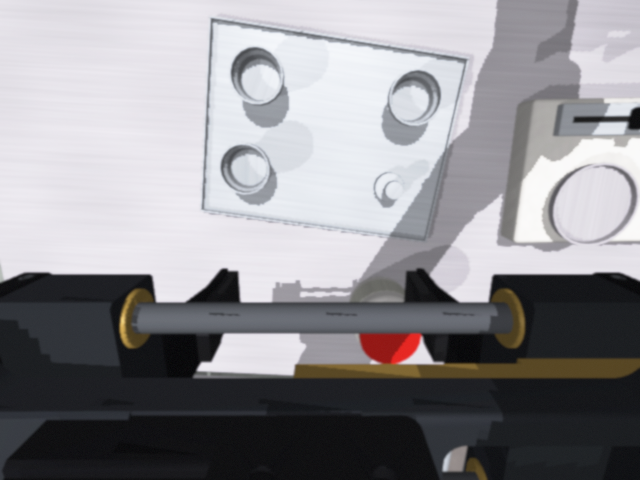

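Wrist view shows cups at (257,75), (414,97) and (245,169), the weight knob at (394,187) and the pan at (594,204).

Run:
```python
from h import *
st=arm.sense(); im=cv2.imread('pics/w4.png',0)
c=cv2.HoughCircles(cv2.resize(im[20:250,:],None,fx=3,fy=3,interpolation=cv2.INTER_CUBIC),cv2.HOUGH_GRADIENT,1.5,100,param1=120,param2=40,minRadius=66,maxRadius=95)
for u,v,r in (c[0] if c is not None else []):
    u,v=u/3,v/3+20; print((u,v,r/3),on('wrist',u,v,63,st).round(1))
for n,u,v,z in[('A',257,75,63),('B',414,97,63),('C',245,169,63),('w',394,187,55),('pan',594,203.5,74)]: print(n,on('wrist',u,v,z,st).round(1))
```

```text
(np.float32(245.75), np.float32(167.75), np.float32(24.6)) [ 580. -376.   63.]
(np.float32(254.75), np.float32(70.75), np.float32(23.6)) [ 460.  -363.5   63. ]
(np.float32(417.75), np.float32(92.75), np.float32(22.4)) [ 475.1 -156.3   63. ]
(np.float32(605.75), np.float32(196.25), np.float32(31.35)) [593.8 119.8  63. ]
(np.float32(576.25), np.float32(214.75), np.float32(26.75)) [621.5  85.7  63. ]
A [ 464.7 -360.7   63. ]
B [ 480.3 -160.5   63. ]
C [ 581.7 -377.    63. ]
w [ 596.6 -171.9   55. ]
pan [603.1  97.1  74. ]
```

>>> servo_tool:
  steps:
    - [[0.03,0.028,0.03,-0.005],[0.04,0.036,0.05,0],[0.04,0.036,0.05,0],[0.021,0.022,0.05,0],[0,0,0.04,0],[0,0,0.03,0],[0,0,0,0]]

```text
time: 17.32
eef_pos: [490.4, -167.4, 123.2]
orientation: [[-0.998, -0.056, -0.005], [-0.056, 0.998, 0.0], [0.004, 0.001, -1.0]]
contact_force: [0.7, -0.5, 0.1]
width: 1.0
finger_force: 0.0
```

Run:
```python
from h import *
go(479,-158,43,183.3)
```

```text
yaw -0.002 shift [10.8 10.1 80.2] q [-16.   9.  33. 110.  -5.  62. 112.]
```

>>> servo_tool:
  steps:
    - [[0.01,0.01,0,0],[0,0,0.02,0],[0,0,0,0]]

```text
time: 17.7
eef_pos: [481.2, -157.9, 105.7]
orientation: [[-0.998, -0.059, -0.0], [-0.059, 0.998, 0.0], [0.0, 0.0, -1.0]]
contact_force: [-0.4, -0.5, 0.6]
width: 1.003
finger_force: 0.0
```

Run:
```python
from h import *
go(479,-158,43,183.3)
```

```text
yaw 0.001 shift [ 2.2  0.  62.7] q [-16.   8.  32. 113.  -5.  60. 111.]
```

>>> servo_tool:
  steps:
    - [[0.002,0,0.02,0],[0,0,0.02,0],[0,0,0.014,0],[0,0,0.008,0],[0,0,0,0]]

```text
time: 18.32
eef_pos: [479.6, -158.6, 43.3]
orientation: [[-0.998, -0.059, -0.0], [-0.059, 0.998, -0.0], [0.0, -0.0, -1.0]]
contact_force: [0.3, 1.1, 0.1]
width: 0.999
finger_force: 0.0
```

>>> servo_tool:
  steps:
    - [[0,0,0,0],[0,0,0,0],[0,0,0,0],[0,0,0,0]]
  grip: 0.05

```text
time: 18.82
eef_pos: [480.0, -158.7, 43.6]
orientation: [[-0.998, -0.059, 0.001], [-0.059, 0.998, -0.0], [-0.001, -0.0, -1.0]]
contact_force: [-0.1, -1.3, 2.6]
width: 0.75
finger_force: 30.0
```

>>> servo_tool:
  steps:
    - [[0,0,-0.02,0],[0,0,-0.03,0],[0,0,-0.04,0],[0,0,-0.04,0],[0,0,0,0]]

```text
time: 19.45
eef_pos: [481.2, -159.0, 176.0]
orientation: [[-0.998, -0.059, 0.005], [-0.059, 0.998, -0.0], [-0.005, -0.0, -1.0]]
contact_force: [0.4, 1.0, -2.8]
width: 0.754
finger_force: 30.0
```

Run:
```python
from h import *
st,im=snap('side','s5.png'); o=im[170:420,170:400]; cv2.imwrite('pics/c5.png',cv2.cvtColor(cv2.resize(o,None,fx=2.4,fy=2.4,interpolation=cv2.INTER_CUBIC),4)); go(603,101,160,183.3)
```

```text
yaw 0.002 shift [-137.6  252.1   14. ] q [-18.   4.  33. 109.  -2.  68. 109.]
```

View pics/c5.png

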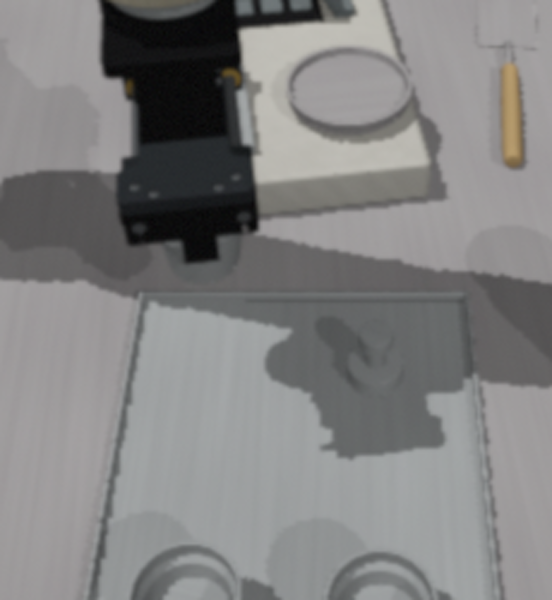

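The cup is held upright and centred in the fingers; the rest of the tray is unchanged.

>>> servo_tool:
  steps:
    - [[-0.01,0.015,0,0],[-0.015,0.027,0,0],[-0.019,0.035,0,0],[-0.019,0.035,0,0],[-0.019,0.035,0,0],[-0.019,0.035,0,0],[-0.019,0.035,0,0],[-0.012,0.024,0,0],[-0.006,0.011,0,0],[0,0,0,0],[0,0,0,0]]

```text
time: 20.88
eef_pos: [602.3, 99.4, 173.3]
orientation: [[-0.998, -0.057, -0.0], [-0.057, 0.998, -0.001], [0.0, -0.001, -1.0]]
contact_force: [-0.4, -0.2, -1.9]
width: 0.757
finger_force: 30.0
```

Run:
```python
from h import *
go(603,101,107,183.3)
```

```text
yaw -0.000 shift [-0.8  1.6 66.3] q [-32.  17.  23.  94.  -7.  70.  85.]
```

>>> servo_tool:
  steps:
    - [[-0.001,0.0015,0.02,0],[0,0,0.02,0],[0,0,0.015,0],[0,0,0.005,0],[0,0,0.003,0],[0,0,0.002,0],[0,0,0,0]]

```text
time: 21.75
eef_pos: [603.7, 102.7, 108.6]
orientation: [[-0.998, -0.059, 0.001], [-0.059, 0.998, 0.0], [-0.001, 0.0, -1.0]]
contact_force: [0.5, -0.1, -2.2]
width: 0.749
finger_force: 30.0
```

>>> servo_tool:
  steps:
    - [[0,0,0.001,0],[0,0,0.001,0],[0,0,0,0]]

```text
time: 22.12
eef_pos: [603.6, 102.7, 106.7]
orientation: [[-0.998, -0.059, 0.0], [-0.059, 0.998, 0.0], [-0.0, 0.0, -1.0]]
contact_force: [-1.5, 0.5, 2.6]
width: 0.756
finger_force: 30.0
```

>>> servo_tool:
  steps:
    - [[0,0,0,0],[0,0,0,0],[0,0,0,0],[0,0,-0.02,0],[0,0,-0.04,0],[0,0,-0.05,0],[0,0,-0.02,0],[0,0,0,0]]
  grip: 0.087

```text
time: 23.12
eef_pos: [604.5, 102.7, 239.3]
orientation: [[-0.998, -0.059, 0.004], [-0.059, 0.998, 0.001], [-0.004, 0.001, -1.0]]
contact_force: [0.4, 0.4, -0.1]
width: 0.999
finger_force: 0.0
```

Run:
```python
from h import *
go(464,-361,180,183.3)
```

```text
yaw 0.001 shift [ 167.  -454.9   59.3] q [-33.  15.  23.  89.  -6.  77.  84.]
```

>>> servo_tool:
  steps:
    - [[0.008,-0.02,0,0],[0.015,-0.04,0,0],[0.018,-0.05,0.005,0],[0.018,-0.05,0.01,0],[0.018,-0.05,0.01,0],[0.018,-0.05,0.01,0],[0.018,-0.05,0.01,0],[0.018,-0.05,0.01,0],[0.018,-0.045,0.005,0],[0.013,-0.035,0,0],[0.005,-0.015,0,0],[0,0,0,0]]

```text
time: 24.62
eef_pos: [462.4, -362.0, 175.7]
orientation: [[-0.998, -0.057, -0.001], [-0.057, 0.998, 0.0], [0.001, 0.0, -1.0]]
contact_force: [1.7, -0.9, -0.2]
width: 1.0
finger_force: 0.0
```

>>> servo_tool:
  steps:
    - [[0,0,0.03,0],[0,0,0.04,0],[0,0,0.01,0],[0,0,0,0]]

```text
time: 25.12
eef_pos: [464.0, -360.4, 96.4]
orientation: [[-0.998, -0.06, -0.001], [-0.06, 0.998, 0.001], [0.001, 0.001, -1.0]]
contact_force: [-0.6, -0.2, 0.6]
width: 1.003
finger_force: 0.0
```

Run:
```python
from h import *
go(464,-361,43.5,183.3)
```

```text
yaw 0.003 shift [ 0.  -0.6 52.9] q [  2.  20.  38. 103. -14.  62. 139.]
```

>>> servo_tool:
  steps:
    - [[0,0,0.02,0],[0,0,0.02,0],[0,0,0.009,0],[0,0,0.004,0],[0,0,0,0]]

```text
time: 25.75
eef_pos: [463.6, -361.5, 43.3]
orientation: [[-0.998, -0.059, -0.0], [-0.059, 0.998, -0.0], [0.0, -0.0, -1.0]]
contact_force: [-0.2, -0.5, 0.1]
width: 1.002
finger_force: 0.0
```

>>> servo_tool:
  steps:
    - [[0,0,0,0],[0,0,0,0],[0,0,0,0],[0,0,0,0]]
  grip: 0.05

```text
time: 26.25
eef_pos: [463.9, -361.8, 43.8]
orientation: [[-0.998, -0.059, 0.001], [-0.059, 0.998, -0.001], [-0.001, -0.001, -1.0]]
contact_force: [-1.5, -1.6, 2.8]
width: 0.765
finger_force: 30.0
```

>>> servo_tool:
  steps:
    - [[0,0,-0.02,0],[0,0,-0.04,0],[0,0,-0.05,0],[0,0,-0.05,0],[0,0,-0.02,0],[0,0,0,0]]

```text
time: 27.0
eef_pos: [464.1, -361.8, 225.6]
orientation: [[-0.998, -0.059, 0.003], [-0.059, 0.998, -0.001], [-0.003, -0.001, -1.0]]
contact_force: [0.6, -0.4, -2.9]
width: 0.766
finger_force: 30.0
```

Run:
```python
from h import *
go(603.6,102.7,215,183.3)
```

```text
yaw 0.002 shift [-166.   455.7   10.6] q [ -1.  14.  41.  94.  -9.  75. 135.]
```

>>> servo_tool:
  steps:
    - [[-0.008,0.02,0,0],[-0.015,0.04,0,0],[-0.018,0.05,0,0],[-0.018,0.05,0,0],[-0.018,0.05,0,0],[-0.018,0.05,0,0],[-0.018,0.05,0,0],[-0.018,0.05,0,0],[-0.016,0.045,0,0],[-0.013,0.035,0,0],[-0.006,0.015,0,0],[0,0,0,0]]

```text
time: 28.5
eef_pos: [602.0, 102.9, 222.2]
orientation: [[-0.998, -0.06, -0.002], [-0.06, 0.998, -0.001], [0.002, -0.001, -1.0]]
contact_force: [-0.4, -1.2, -2.3]
width: 0.764
finger_force: 30.0
```

>>> servo_tool:
  steps:
    - [[0,0,0.02,0],[0,0,0.02,0],[0,0,0,0]]

```text
time: 28.88
eef_pos: [601.2, 100.1, 181.9]
orientation: [[-0.998, -0.057, -0.003], [-0.057, 0.998, -0.002], [0.003, -0.001, -1.0]]
contact_force: [0.3, -0.2, -1.3]
width: 0.762
finger_force: 30.0
```

Run:
```python
from h import *
go(603.6,102.7,135,183.3)
st,im=snap('side','s6.png'); cv2.imwrite('pics/c6.png',cv2.cvtColor(cv2.resize(im[60:260,200:400],None,fx=2.5,fy=2.5,interpolation=cv2.INTER_CUBIC),4))
```

```text
yaw -0.001 shift [-2.6  2.4 46.9] q [-33.  16.  23.  94.  -7.  71.  85.]
```

View pics/c6.png

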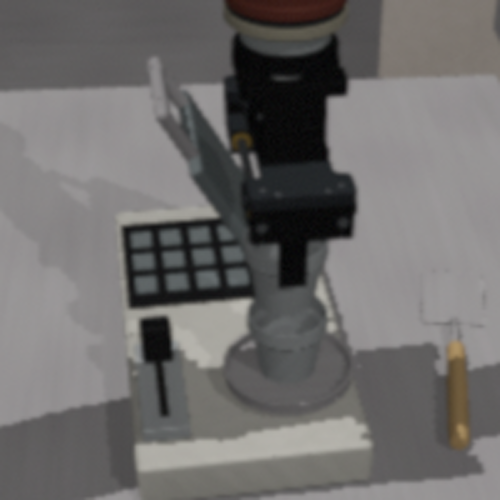

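The first cup stands upright and central on the pan. The second cup is directly above it, and the lock and lid are unchanged.

>>> servo_tool:
  steps:
    - [[-0.0015,0.0015,0.015,0],[0,0,0.015,0],[0,0,0.008,0],[0,0,0.004,0],[0,0,0.002,0],[0,0,0,0]]

```text
time: 29.68
eef_pos: [604.0, 104.2, 139.5]
orientation: [[-0.998, -0.059, 0.0], [-0.059, 0.998, 0.0], [-0.0, 0.0, -1.0]]
contact_force: [0.4, -0.0, -1.2]
width: 0.763
finger_force: 30.0
```

>>> servo_tool:
  steps:
    - [[0,0,0.002,0],[0,0,0,0]]

```text
time: 29.92
eef_pos: [603.8, 104.1, 137.3]
orientation: [[-0.998, -0.059, 0.0], [-0.059, 0.998, -0.0], [-0.0, -0.0, -1.0]]
contact_force: [-0.6, -0.5, -1.7]
width: 0.766
finger_force: 30.0
```

>>> servo_tool:
  steps:
    - [[0,-0.001,0.001,0],[0,0,0.001,0],[0,0,0.0005,0],[0,0,0,0]]

```text
time: 30.42
eef_pos: [603.9, 103.2, 134.8]
orientation: [[-0.998, -0.059, 0.0], [-0.059, 0.998, -0.0], [-0.0, -0.0, -1.0]]
contact_force: [-0.7, -0.1, -1.4]
width: 0.762
finger_force: 30.0
```

>>> servo_tool:
  steps:
    - [[0,0,0.001,0],[0,0,0,0]]

```text
time: 30.68
eef_pos: [604.4, 103.2, 134.8]
orientation: [[-0.998, -0.059, 0.001], [-0.059, 0.998, 0.0], [-0.001, 0.0, -1.0]]
contact_force: [-1.5, -0.5, 6.0]
width: 0.766
finger_force: 30.0
```

Seated. Release and fetch the third cup.

>>> servo_tool:
  steps:
    - [[0,0,0,0],[0,0,0,0],[0,0,0,0],[0,0,-0.02,0],[0,0,-0.04,0],[0,0,-0.04,0],[0,0,-0.01,0],[0,0,0,0]]
  grip: 0.087

```text
time: 31.68
eef_pos: [604.0, 103.3, 243.8]
orientation: [[-0.998, -0.059, 0.001], [-0.059, 0.998, 0.0], [-0.001, 0.0, -1.0]]
contact_force: [-0.3, -0.5, -1.2]
width: 1.002
finger_force: 0.0
```

Run:
```python
from h import *
go(580.5,-376.3,180,183.3)
```

```text
yaw 0.002 shift [  51.1 -477.4   63.8] q [-33.  15.  23.  89.  -6.  78.  84.]
```

>>> servo_tool:
  steps:
    - [[0.003,-0.022,0,0],[0.005,-0.045,0,0],[0.005,-0.052,0.004,0],[0.005,-0.052,0.01,0],[0.005,-0.052,0.01,0],[0.005,-0.052,0.01,0],[0.006,-0.052,0.01,0],[0.006,-0.052,0.01,0],[0.005,-0.047,0.01,0],[0.004,-0.035,0,0],[0.002,-0.016,0,0],[0,0,0,0]]

```text
time: 33.17
eef_pos: [580.1, -377.0, 179.1]
orientation: [[-0.998, -0.057, -0.001], [-0.057, 0.998, 0.0], [0.001, 0.0, -1.0]]
contact_force: [0.5, 0.2, 0.8]
width: 0.999
finger_force: 0.0
```

>>> servo_tool:
  steps:
    - [[0,0,0.03,0],[0,0,0.04,0],[0,0,0.01,0],[0,0,0,0]]

```text
time: 33.67
eef_pos: [581.6, -374.7, 100.0]
orientation: [[-0.998, -0.061, -0.0], [-0.061, 0.998, 0.001], [0.0, 0.001, -1.0]]
contact_force: [-0.2, -0.7, 1.6]
width: 1.003
finger_force: 0.0
```

Run:
```python
from h import *
go(580.5,-376.3,43.5,183.3)
```

```text
yaw 0.003 shift [ 1.2 -1.5 56.5] q [  6.  32.  33.  87. -18.  67. 135.]
```

>>> servo_tool:
  steps:
    - [[0.001,-0.001,0.02,0],[0,0,0.02,0],[0,0,0.012,0],[0,0,0.004,0],[0,0,0,0]]

```text
time: 34.3
eef_pos: [580.2, -377.1, 43.7]
orientation: [[-0.998, -0.059, -0.0], [-0.059, 0.998, -0.0], [0.0, -0.0, -1.0]]
contact_force: [1.0, 0.4, -0.6]
width: 1.0
finger_force: 0.0
```

>>> servo_tool:
  steps:
    - [[0,0,0,0],[0,0,0,0],[0,0,0,0],[0,0,0,0]]
  grip: 0.05

```text
time: 34.8
eef_pos: [580.5, -377.5, 44.3]
orientation: [[-0.998, -0.059, 0.001], [-0.059, 0.998, -0.001], [-0.001, -0.001, -1.0]]
contact_force: [-0.1, -1.7, 2.7]
width: 0.759
finger_force: 29.9
```

>>> servo_tool:
  steps:
    - [[0,0,-0.02,0],[0,0,-0.04,0],[0,0,-0.05,0],[0,0,-0.05,0],[0,0,-0.04,0],[0,0,0,0],[0,0,0,0]]

```text
time: 35.67
eef_pos: [579.9, -376.6, 243.7]
orientation: [[-0.998, -0.059, -0.0], [-0.059, 0.998, 0.001], [0.0, 0.001, -1.0]]
contact_force: [0.7, -0.3, -2.3]
width: 0.752
finger_force: 29.9
```

Run:
```python
from h import *
go(604,103,243,183.3)
```

```text
yaw 0.002 shift [-51.6 477.5   0.7] q [  5.  26.  35.  77. -15.  82. 133.]
```

>>> servo_tool:
  steps:
    - [[-0.003,0.022,0,0],[-0.005,0.045,0,0],[-0.005,0.052,0,0],[-0.005,0.052,0,0],[-0.006,0.052,0,0],[-0.005,0.052,0,0],[-0.006,0.052,0,0],[-0.006,0.052,0,0],[-0.005,0.047,0,0],[-0.004,0.035,0,0],[-0.002,0.016,0,0],[0,0,0,0]]

```text
time: 37.17
eef_pos: [603.5, 102.5, 242.9]
orientation: [[-0.998, -0.06, -0.002], [-0.06, 0.998, -0.001], [0.002, -0.001, -1.0]]
contact_force: [0.2, -1.3, -1.8]
width: 0.755
finger_force: 29.9
```

>>> servo_tool:
  steps:
    - [[0,0,0.015,0],[0,0,0.015,0],[0,0,0,0],[0,0,0,0]]

```text
time: 37.67
eef_pos: [604.0, 101.7, 213.8]
orientation: [[-0.998, -0.059, -0.0], [-0.059, 0.998, -0.0], [0.0, -0.0, -1.0]]
contact_force: [0.0, -0.8, -1.2]
width: 0.753
finger_force: 29.9
```

Run:
```python
from h import *
go(604,103,163.3,183.3)
```

```text
yaw 0.001 shift [-0.1  1.3 50.5] q [-33.  16.  24.  91.  -6.  75.  85.]
```

>>> servo_tool:
  steps:
    - [[0,0.001,0.015,0],[0,0,0.015,0],[0,0,0.01,0],[0,0,0.005,0],[0,0,0.003,0],[0,0,0,0],[0,0,0.001,0],[0,0,0,0]]

```text
time: 38.67
eef_pos: [604.0, 103.2, 165.0]
orientation: [[-0.998, -0.059, 0.0], [-0.059, 0.998, 0.0], [-0.0, 0.0, -1.0]]
contact_force: [0.5, -0.5, -1.7]
width: 0.757
finger_force: 29.9
```

>>> servo_tool:
  steps:
    - [[0,0,0.001,0],[0,0,0.0005,0],[0,0,0,0]]

```text
time: 39.05
eef_pos: [603.9, 103.2, 163.3]
orientation: [[-0.998, -0.059, 0.0], [-0.059, 0.998, 0.0], [-0.0, 0.0, -1.0]]
contact_force: [-0.4, 1.2, -2.0]
width: 0.757
finger_force: 29.9
```

>>> servo_tool:
  steps:
    - [[0,0,0.001,0],[0,0,0,0]]

```text
time: 39.3
eef_pos: [604.4, 103.4, 163.1]
orientation: [[-0.998, -0.059, 0.001], [-0.059, 0.998, 0.001], [-0.001, 0.0, -1.0]]
contact_force: [-0.8, 0.7, 5.1]
width: 0.753
finger_force: 29.9
```

>>> servo_tool:
  steps:
    - [[0,0,0,0],[0,0,0,0],[0,0,0,0],[0,0,-0.02,0],[0,0,-0.04,0],[0,0,-0.04,0],[0,0,-0.03,0],[0,0,0,0]]
  grip: 0.087

```text
time: 40.3
eef_pos: [605.0, 103.3, 294.8]
orientation: [[-0.998, -0.059, 0.004], [-0.059, 0.998, 0.001], [-0.004, 0.001, -1.0]]
contact_force: [0.0, 0.4, -1.0]
width: 1.002
finger_force: 0.0
```

>>> servo_tool:
  steps:
    - [[-0.001,-0.02,0,0],[-0.003,-0.04,0,0],[-0.003,-0.05,0,0],[-0.003,-0.05,0,0],[-0.003,-0.05,0,0],[-0.003,-0.05,0,0],[-0.003,-0.034,0,0],[0,0,0,0],[0,0,0,0]]
  grip: 0.06

```text
time: 41.42
eef_pos: [639.7, -189.3, 291.2]
orientation: [[-0.998, -0.059, -0.002], [-0.059, 0.998, 0.0], [0.002, 0.001, -1.0]]
contact_force: [0.2, 1.1, -0.0]
width: 0.688
finger_force: 0.0
```

Run:
```python
from h import *
st,im=snap('wrist','w7.png'); st2,t=snap('top','t7.png'); print(st['eef_pos'])
a=cv2.resize(im,(480,360)); b=cv2.resize(t[190:340,105:495],(780,300))[:, :]
c=np.zeros((600,780,3),np.uint8); c[:300]=b; c[300:,:400]=cv2.resize(im,(400,300)); s=arm.capture('side'); cv2.imwrite('pics/s7.png',s[:,:,::-1]); c[300:,400:]=cv2.resize(s[60:360,190:570],(380,300)); cv2.imwrite('pics/c7.png',c[:,:,::-1])
```

```text
[ 639.66050809 -189.3118652   291.167464  ]
```

View pics/c7.png

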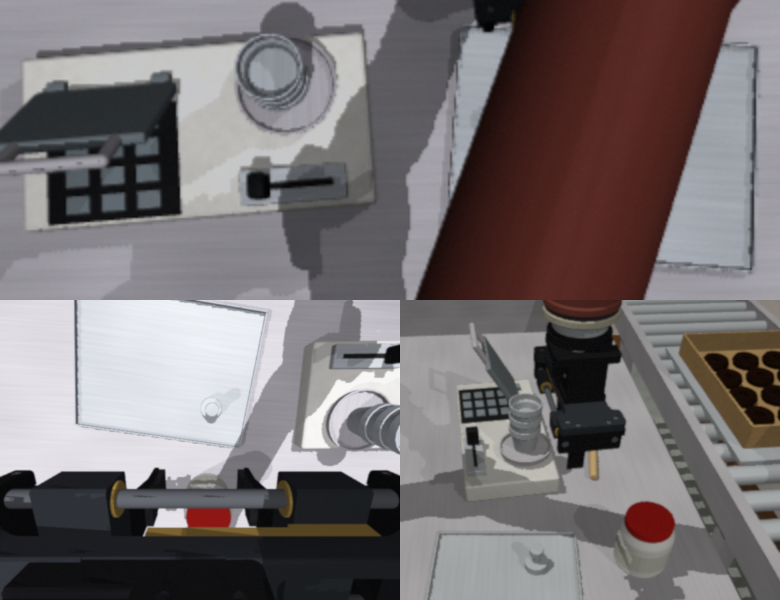

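Three cups are nested upright on the pan. The weight still stands on the tray, near (336,173) in the wrist image. I'll zoom in on it.

Run:
```python
import cv2
w=cv2.imread('pics/w7.png')[130:220,280:400]; cv2.imwrite('pics/c8.png',cv2.resize(w,None,fx=6,fy=6,interpolation=cv2.INTER_CUBIC))
```

```text
(no output)
```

View pics/c8.png

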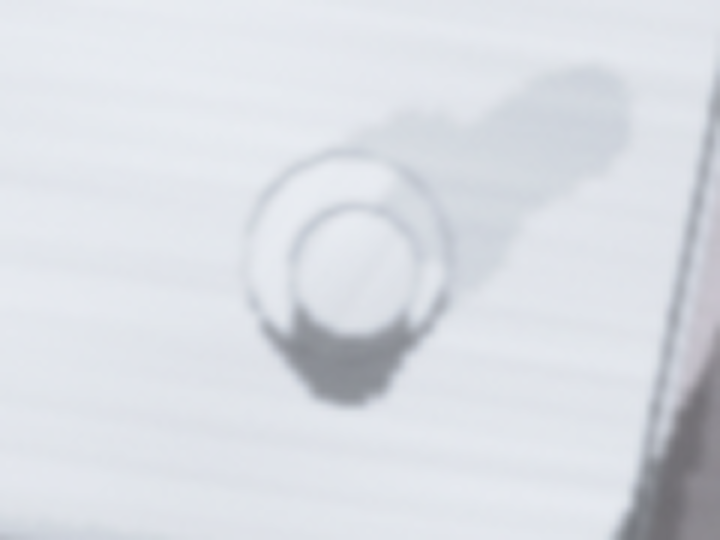

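The knob top centre is at crop (355,271), full-image (339,175). The base disc is centred at crop (347,252).

Run:
```python
from h import *
print(on('wrist',339.1,175.1,55).round(1),on('wrist',337.8,172,21).round(1))
p=on('wrist',339.1,175.1,55); go(p[0],p[1],37,183.3)
```

```text
[ 601.5 -169.5   55. ] [ 600.6 -169.5   21. ]
yaw 0.003 shift [ 37.7  20.5 255. ] q [-11.  22.  33.  76. -12.  85. 114.]
```

>>> servo_tool:
  steps:
    - [[0.013,0.007,0.02,0],[0.013,0.007,0.04,0],[0.013,0.006,0.05,0],[0,0,0.05,0],[0,0,0.03,0],[0,0,0,0],[0,0,0,0]]

```text
time: 42.45
eef_pos: [601.0, -171.3, 103.9]
orientation: [[-0.998, -0.06, 0.002], [-0.06, 0.998, -0.0], [-0.002, -0.0, -1.0]]
contact_force: [-0.4, -0.9, 0.7]
width: 0.689
finger_force: 0.0
```

Run:
```python
from h import *
go(600.3,-170,37,183.3)
```

```text
yaw 0.002 shift [ 0.7  1.4 66.9] q [-12.  23.  31.  97. -13.  63. 115.]
```

>>> servo_tool:
  steps:
    - [[0.001,0.001,0.02,0],[0,0,0.02,0],[0,0,0.015,0],[0,0,0.008,0],[0,0,0.004,0],[0,0,0,0]]

```text
time: 43.2
eef_pos: [599.1, -170.7, 35.3]
orientation: [[-0.998, -0.059, -0.0], [-0.059, 0.998, -0.0], [0.0, -0.0, -1.0]]
contact_force: [-0.1, -0.1, 0.2]
width: 0.692
finger_force: 0.0
```

>>> servo_tool:
  steps:
    - [[0,0,0,0],[0,0,0,0],[0,0,0,0],[0,0,0,0],[0,0,0,0]]
  grip: 0.01

```text
time: 43.82
eef_pos: [599.1, -170.7, 35.4]
orientation: [[-0.998, -0.059, 0.0], [-0.059, 0.998, -0.0], [-0.0, -0.0, -1.0]]
contact_force: [-0.1, -0.2, 0.5]
width: 0.285
finger_force: 30.0
```

>>> servo_tool:
  steps:
    - [[0,0,-0.02,0],[0,0,-0.04,0],[0,0,-0.05,0],[0,0,-0.05,0],[0,0,-0.05,0],[0,0,-0.02,0],[0,0,0,0],[0,0,0,0]]

```text
time: 44.82
eef_pos: [598.5, -170.3, 264.4]
orientation: [[-0.998, -0.059, -0.001], [-0.059, 0.998, 0.0], [0.001, 0.0, -1.0]]
contact_force: [-0.0, 0.5, -1.6]
width: 0.293
finger_force: 30.0
```

Run:
```python
from h import *
go(604,103,262,183.3)
```

```text
yaw 0.002 shift [-21.2 272.6   2.4] q [-14.  16.  33.  86.  -9.  81. 112.]
```

>>> servo_tool:
  steps:
    - [[-0.002,0.02,0,0],[-0.003,0.038,0,0],[-0.003,0.045,0,0],[-0.004,0.045,0,0],[-0.004,0.045,0,0],[-0.003,0.04,0,0],[-0.002,0.03,0,0],[0,0.01,0,0],[0,0,0,0],[0,0,0.015,0],[0,0,0,0],[0,0,0,0]]

```text
time: 46.32
eef_pos: [603.8, 102.4, 250.1]
orientation: [[-0.998, -0.058, -0.0], [-0.058, 0.998, -0.0], [0.0, -0.0, -1.0]]
contact_force: [1.2, -0.7, -1.3]
width: 0.286
finger_force: 30.0
```

Run:
```python
from h import *
go(603.7,103.2,182.4,183.3)
for n in('side','top'): arm.capture
s=arm.capture('side');t=arm.capture('top')
c=np.hstack([cv2.resize(s[60:260,210:410],(400,400),interpolation=2),cv2.resize(t[180:330,110:290],(400,400),interpolation=2)]); cv2.imwrite('pics/c9.png',c[:,:,::-1])
```

```text
yaw 0.000 shift [ 0.1  0.8 67.7] q [-34.  15.  25.  88.  -6.  79.  85.]
```

View pics/c9.png

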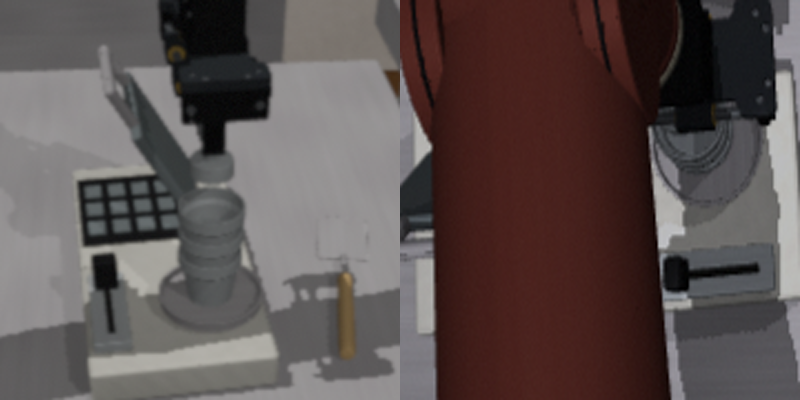

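The weight hangs directly above the upright stack.

>>> servo_tool:
  steps:
    - [[0,0.001,0.015,0],[0,0,0.015,0],[0,0,0.012,0],[0,0,0.01,0],[0,0,0.007,0],[0,0,0.003,0],[0,0,0.002,0],[0,0,0,0],[0,0,0.001,0],[0,0,0,0]]

```text
time: 47.68
eef_pos: [603.8, 104.3, 185.4]
orientation: [[-0.998, -0.059, 0.0], [-0.059, 0.998, 0.0], [-0.0, 0.0, -1.0]]
contact_force: [-0.7, -0.7, -1.3]
width: 0.289
finger_force: 30.0
```

>>> servo_tool:
  steps:
    - [[0,0,0.001,0],[0,0,0,0]]

```text
time: 47.92
eef_pos: [603.8, 104.2, 184.2]
orientation: [[-0.998, -0.059, -0.0], [-0.059, 0.998, -0.0], [0.0, -0.0, -1.0]]
contact_force: [-0.1, -0.2, -1.5]
width: 0.289
finger_force: 30.0
```

>>> servo_tool:
  steps:
    - [[0,-0.001,0.001,0],[0,0,0.0005,0],[0,0,0,0]]

```text
time: 48.3
eef_pos: [603.9, 103.2, 182.7]
orientation: [[-0.998, -0.059, -0.0], [-0.059, 0.998, -0.0], [0.0, -0.0, -1.0]]
contact_force: [-0.2, 0.2, -1.7]
width: 0.288
finger_force: 30.0
```

>>> servo_tool:
  steps:
    - [[0,0,0.0008,0],[0,0,0,0]]

```text
time: 48.55
eef_pos: [604.1, 103.2, 182.3]
orientation: [[-0.998, -0.059, 0.001], [-0.059, 0.998, 0.0], [-0.001, 0.0, -1.0]]
contact_force: [-0.5, -0.9, 2.1]
width: 0.287
finger_force: 30.0
```

>>> servo_tool:
  steps:
    - [[0,0,0,0],[0,0,0,0],[0,0,0,0],[0,0,-0.01,0],[0,0,-0.02,0],[0,0,-0.04,0],[0,0,-0.04,0],[0,0,-0.03,0],[0,0,0,0]]
  grip: 0.032

```text
time: 49.68
eef_pos: [605.0, 103.2, 325.4]
orientation: [[-0.998, -0.059, 0.005], [-0.059, 0.998, 0.001], [-0.005, 0.001, -1.0]]
contact_force: [-0.0, -0.1, -1.6]
width: 0.373
finger_force: 0.0
```

>>> servo_tool:
  steps:
    - [[0,-0.02,0,0],[0,-0.04,0,0],[0,-0.05,0,0],[0,-0.05,0,0],[0,-0.05,0,0],[0,-0.05,0,0],[0,-0.03,0,0],[0,0,0,0],[0,0,0,0]]

```text
time: 50.8
eef_pos: [620.6, -186.2, 321.2]
orientation: [[-0.998, -0.059, -0.001], [-0.059, 0.998, 0.001], [0.001, 0.001, -1.0]]
contact_force: [0.1, 0.5, 1.2]
width: 0.369
finger_force: 0.0
```

Run:
```python
from h import *
s=arm.capture('side');t=arm.capture('top')
c=np.hstack([cv2.resize(s[60:260,210:410],(400,400),interpolation=2),cv2.resize(t[180:330,110:290],(400,400),interpolation=2)]); cv2.imwrite('pics/c10.png',c[:,:,::-1])
```

```text
(no output)
```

View pics/c10.png

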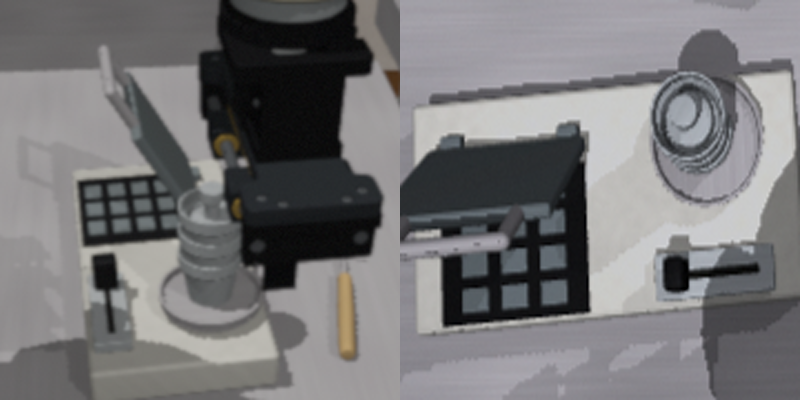

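The weight stands upright inside the top cup, the stack is nested on the pan, and the lid and lock are in place. The arm is clear, so I'm handing in.

```bash
python3 -c "
from workcell import arm
print(arm.job_done())"
```

```text
the job is handed in; nothing more can be done
None
```

The job is handed in, and no verdict came back. By my last pictures and force readings, the lock is at its end stop, the lid stands at about 60°, and all three cups are nested upright on the pan with the check weight standing in the top one. The robot never touched the tub or the spatula.

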